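# Scan the sample bay, ease out its sagging bolt and hold the gate ajar

### The arm

A 6-joint arm with a two-finger parallel gripper is mounted at the origin on the work surface. World frame = base frame: x ahead of the robot, y to its left, z up, the work surface at z = 0. Lengths are in m, angles in rad, forces in N, time in s.
With the tool pointing down it reaches from about 0.35 to 0.95 m from the base axis. Payload 17.4 kg.
Tool frame: the origin (TCP) lies between the finger pads; the fingertips stand 25 mm ahead of it and the grasp point (between the pads) lies 6 mm ahead of it; z points along the fingers, x is the direction in which the jaws open and shut, and the axes are right-handed (so a half turn about z gives the same grasp; the last joint's range is limited). The gripper opens to 93 mm and grips with 3 to 60 N. Pads are 15 mm wide; open, the fingers measure 128 mm over their backs; the gripper's body (75 mm by 188 mm) begins 65 mm behind the grasp point.
Start: joints at [1.085, 0.116, 1.442, -0, 1.584, -0.038], TCP at [0.292, 0.608, 0.244] pointing down, gripper open.
Joint ranges: [-2.83, 2.83], [-0.83, 2.19], [0.07, 2.5], [-1.14, 4.28], [0.01, 3], [-2.97, 2.97]. Speed limits (rad/s): [1.89, 1.89, 2.22, 3.14, 3.14, 3.14].

### API

Orientations are given as a rotation vector (axis times angle).
In Python, from bench import read_state, optics, order gives the robot as it stands.
- The arm moves only by the tool arm_command, never from a script. Its argument "targets" is a list of rows, each a list of 7 numbers: the turn, a rotation vector about the tool's x, y, z in rad, then the shift along the tool's x, y, z in cm, then the gripper command: -1 is fully open, 1 is shut, values between are in proportion. A call has 1 to 20 rows; each row is the pose to reach, as a shift and turn from the pose commanded when the call began, along the tool's axes at that moment; what a row does not reach only later rows make up. A row lasts 1/10 s, in which the tool goes at most 50 mm and 8.59 degrees, less where a joint would pass 70% of its speed; a pose out of reach is approached as far as the arm can. A call with a gripper value outside its range is refused whole. The fingers move at their own pace and stop on an object; "squeeze" is the grip in N (left out, the last holds). Time passes only in rows, so rows that repeat a pose let the fingers close. It gives the time, the measured TCP pose, the force and the opening at its end, in the units of the state.
- read_state(): the state, without advancing time (a new reading comes with each control period).
- optics.snapshot(name): name is "side" or "top"; returns the picture (400x640x3 uint8, red, green, blue); there is no depth.
- optics.camera_params(name): a dict with "fovy" (degrees; the focal length in pixels is half the picture's height over the tangent of half this angle, whatever the lens; pixels are square), "cx", "cy" (the principal point, pixels), "dist_coeffs" ([k1, k2, p1, p2, k3] as OpenCV has them; the pictures are not rectified), "world_to_cam" (4x4, takes a point from world to camera coordinates). Camera axes: x right, y down, z forward; pixel columns grow to the right and rows downward; lengths in m; the calibration is good to about 2 mm. A picture is of the moment at which its call begins. camera_params takes no time and is no camera call.
- order.finish_job(): hands the job in, once; it reports no verdict.
The state is a dict: "time": time; "qpos": joint angles; "joint_velocities": joint speeds; "effort": joint torques, N m; "eef_pos": TCP position; "eef_rot": TCP orientation; "wrist_force": force on the tool from outside, world axes, zero at the start; "wrist_torque": the same for the moment, N m; "width": finger opening in m.
Only numpy, scipy, OpenCV 4.12 (cv2) and the standard library are available. Lean on these libraries where they do the work, as an engineer would, in place of code of your own. Each camera call takes 0.05 s, during which the arm holds its last target.

### The job

Log the sample bay first: with its gate still bolted, take the handheld scanner from its dock, hold it upright and still for a good second with its nose centred about 7 cm above the barcode card in front of the gate, and stand it back in its dock and let go. Then draw the gate's barrel bolt fully clear of the keeper: it sags behind the keeper's bent-up lip, so lift it by its orange knob while pulling it towards the hinge; and swing the sprung gate about 20 degrees open towards the robot. Finish while still holding the gate there, steady, by the bolt's knob or the gate itself, with the bolt clear, and leave the other things on the bench where they stand.

Things in the scene. Friction and masses are not known exactly. Their poses are not given: they have to be found in the camera images.
- bay: Fixed guard frame round a sample carousel (vials up to 115 mm high), 10 mm dark blue base plate. Origin on the bench midway between its posts; -x points to the side the gate opens to, towards the robot (yaw within 0.25 rad), +y to the hinge. Hinge post at y = +149 mm, 172 mm high. Keeper post at y = -150 mm. Apron before the gate: x -140 to -30 mm, y within 100 mm.
- keeper (a point): Middle of the keeper's floor, 150 mm above the bench on the keeper post (bay x = 0, y = -150 mm). A steel front wall stands at bay x = -10 to -15 mm, up to 202 mm high; low rear wall; open above. Across its mouth, towards the hinge, is a red bent-up lip at bay y = -133 to -128 mm, its top 161 mm above the bench.
- barcode (a point): Centre of the white barcode card (50 x 70 mm) that lies flat and face up on the apron in front of the gate; the point is on its top face, 12 mm above the bench.
- gate: Clear gate with white frame, 14 mm thick, top edge 150 mm above the bench. Origin at bench height on the upright hinge axis (bay x = 0, y = +130 mm); shut, its axes are the bay's and it reaches to its y = -235 mm. It carries the bolt over its top edge in two slotted steel guides, 31 x 10 mm, up to 210 mm above the bench, at gate y = -222 and -72 mm.
- gate_swing (a joint): Gate angle, rad: 0 shut, grows as the free edge swings to the bay's -x, towards the robot; at most 0.9. A spring shuts it (0.3 N m at 0 plus 1.2 N m per rad; about 5 N at the drawn bolt's knob at 20 degrees): let go, it falls shut. With the bolt in the keeper it gives only 0.02 rad.
- knob (a point): Middle of the bolt's upright orange knob, a cylinder 22 mm in diameter and 50 mm high (25 mm above and below this point) on a 12 mm stem; 234 mm above the bench while the bolt sags. At bolt_draw = 0 it is at gate x = 0, y = -175 mm. It moves with the bolt.
- bolt_draw (a joint): Draw of the bolt, m: 0 fully in the keeper, grows along the gate's +y towards the hinge, stop at 0.045; starts at 0 to 0.008. Bar 14 mm in diameter, tip 113 mm from the knob's axis, a brass tooth under the tip. Unlifted, the tooth catches behind the lip at about 0.013; the tip is clear of the keeper from 0.030 on. About 1 N of friction; stays where left.
- bolt_lift (a joint): Lift of the bolt, m: 0 sagging in its worn guides (it falls back by its weight, about 0.25 kg), stop at 0.024. The tooth passes over the lip when lifted by 0.010 or more; 0.012 to 0.020 is good. Once the bolt is clear of the keeper it may sag again.
- scanner: Handheld stick scanner standing nose down in the dock: dark nose 50 mm in diameter, 45 mm high, with a yellow ring; above it a blue round handle 36 mm in diameter, top at 160 mm; about 0.25 kg. Origin at the centre of the nose's flat underside (the window, looking along -z), z up along the handle. Grip the handle 100 to 145 mm above the origin.
- dock: Fixed round white dish 88 mm in diameter, 14 mm high, with a small square lug on one side; flat floor 8 mm above the bench, 66 mm wide inside, so the scanner's nose has 8 mm of room all round. Origin at the centre of its underside. It stands left or right of the bay, swapped with the red rack.
- rack: Bystander: fixed red vial rack 120 x 80 mm, 35 mm high, its few vials up to 58 mm; origin at the centre of its underside. Stands on the other side of the bay from the dock.
- solvent: Bystander: amber bottle 70 mm in diameter, 160 mm high, loose; origin at the centre of its underside.
- beaker: Bystander: glass beaker 70 mm in diameter, 85 mm high, loose; origin at the centre of its underside.
- jar: Bystander: white jar with red cap, 60 mm in diameter, 70 mm high, loose; origin at the centre of its underside.
- tipbox: Bystander: green box 120 x 80 x 60 mm, loose; origin at the centre of its underside.

How it is judged:
By the outcome, as a careful person would: the job done as asked, in the order asked, and still so for the second after the job is handed in, while the arm keeps its last pose, push and grip.
It also fails if it takes over 62 s, if anything falls off the work surface, if the arm or the gripper's body presses on something with over 40 N, if the wrist force passes 120 N, or if a joint passes its speed limit or range.

## Working session

There is one attempt and no reset: what is moved stays moved. The work goes in short steps, Python scripts to look and compute and a tool call to move; the robot and the scene stay as the last step left them, time stands still between calls to the robot, and variables do not carry over. Pictures are saved under pics/ and viewed, and the job is handed in when it is done.

Besides the shell and the picture viewer there is one more tool, called after "Call:" in YAML: its name, and indented under it one key for each argument. arm_command: Moves the arm, as the interface text tells. Its arguments: {"type":"object","properties":{"targets":{"type":"array","items":{"type":"array","items":{"type":"number"}}},"squeeze":{"type":"number"}},"required":["targets"]}

```bash
ls; mkdir -p pics; cat > h.py <<'E'
import numpy as np, cv2
from bench import read_state, optics, order
def K(n):
    p=optics.camera_params(n); f=200/np.tan(np.radians(p["fovy"])/2)
    return np.array([[f,0,p["cx"]],[0,f,p["cy"]],[0,0,1]]),np.array(p["dist_coeffs"],float),np.array(p["world_to_cam"])
def px(n,P):
    k,d,T=K(n); P=np.atleast_2d(np.array(P,float))
    return cv2.projectPoints(P,cv2.Rodrigues(T[:3,:3])[0],T[:3,3],k,d)[0].reshape(-1,2)
def ray(n,uv):
    k,d,T=K(n); q=cv2.undistortPoints(np.array(uv,float).reshape(-1,1,2),k,d).reshape(-1,2)
    D=np.c_[q,np.ones(len(q))]@T[:3,:3]; o=-T[:3,:3].T@T[:3,3]
    return o,D
def atz(n,uv,z):
    o,D=ray(n,uv); return o+D*((np.asarray(z)-o[2])/D[:,2])[:,None]
def tri(uvs):
    A=np.zeros((3,3));b=np.zeros(3)
    for n,uv in uvs:
        o,D=ray(n,[uv]);d=D[0]/np.linalg.norm(D[0]);M=np.eye(3)-np.outer(d,d);A+=M;b+=M@o
    return np.linalg.solve(A,b)
def snap(n,f,crop=None,s=1):
    im=optics.snapshot(n)[:,:,::-1].copy(); cv2.imwrite('pics/raw_'+f+'.png',im)
    if crop: x0,y0,x1,y1=crop; im=im[y0:y1,x0:x1]
    im=cv2.resize(im,None,fx=s,fy=s,interpolation=cv2.INTER_CUBIC); cv2.imwrite('pics/'+f+'.png',im)
def crop(raw,f,c,s):
    im=cv2.imread('pics/raw_'+raw+'.png');x0,y0,x1,y1=c
    cv2.imwrite('pics/'+f+'.png',cv2.resize(im[y0:y1,x0:x1],None,fx=s,fy=s,interpolation=cv2.INTER_CUBIC))
E
python3 - <<'E'
from h import *
np.set_printoptions(precision=4,suppress=True)
snap('side','s0',s=1.25);snap('top','t0',s=1.25)
s=read_state()
for k in s: print(k,np.array(s[k]))
for n in('side','top'):
    k,d,T=K(n);print(n,k[0],d,'\n',T,-T[:3,:3].T@T[:3,3])
E
```

```text
pics
time 0.1
qpos [ 1.0852  0.1164  1.4422 -0.0001  1.584  -0.0378]
joint_velocities [ 0.0007  0.0004 -0.0009  0.0004  0.0014 -0.0003]
effort [ -0.     -72.289  -62.3869   0.0781   0.0227  -0.0001]
eef_pos [0.2922 0.6083 0.243 ]
eef_rot [ 2.6588  1.6724 -0.0014]
wrist_force [-0.1503 -0.0202 -0.2606]
wrist_torque [ 0.0248 -0.0198 -0.0194]
width 0.09256766140592844
side [373.4092   0.     317.194 ] [0.0127 0.     0.     0.     0.    ] 
 [[ 0.9001 -0.4356 -0.008  -0.4855]
 [-0.3144 -0.6368 -0.704   0.2979]
 [ 0.3015  0.6362 -0.7102  1.029 ]
 [ 0.      0.      0.      1.    ]] [ 0.2205 -0.6764  0.9366]
top [367.1729   0.     324.2787] [-0.0534  0.      0.      0.      0.    ] 
 [[ 0.0193 -0.9995  0.0231 -0.0233]
 [-0.996  -0.0213 -0.0869  0.5649]
 [ 0.0874 -0.0214 -0.9959  1.2447]
 [ 0.      0.      0.      1.    ]] [0.4543 0.0153 1.2893]
```

View pics/s0.png

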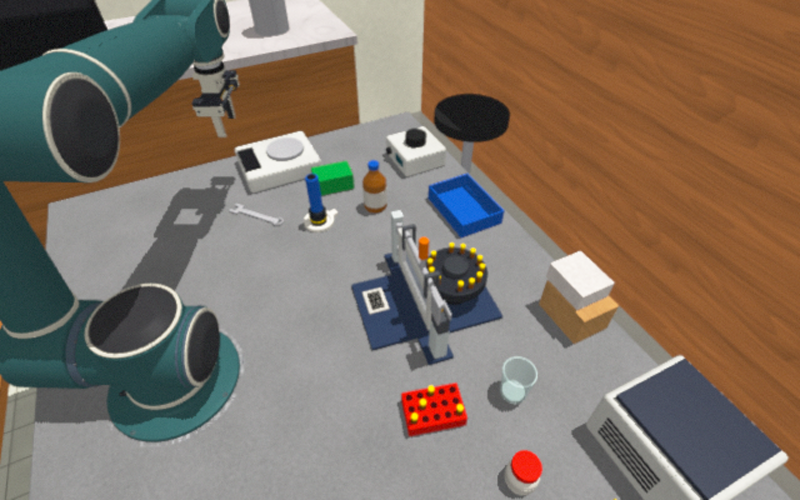

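View pics/t0.png

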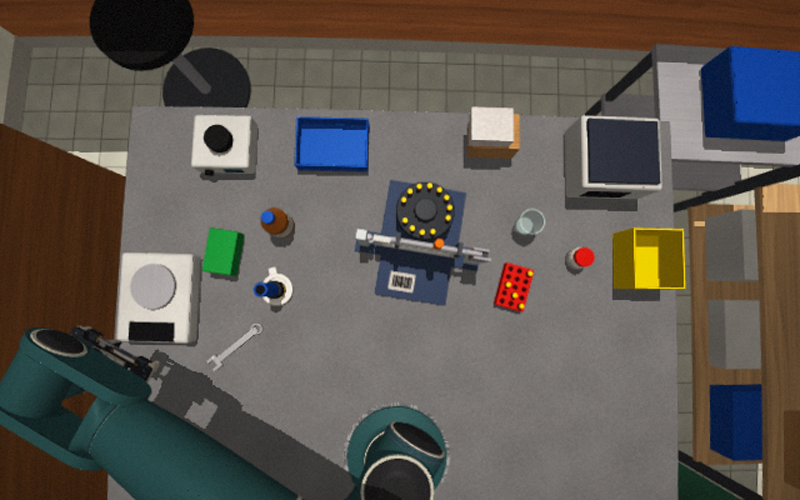

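The side view shows the scanner in its dock at about (315,205)/1.25, with the bay in the middle. In the top view the hinge post is left at (361,235), the keeper right at (485,255), the knob at (438,244) and the barcode at (402,282). All are in 1.25x pixels. I'll enlarge these next.

```bash
python3 - <<'E'
from h import *
crop('t0','t0b',(280,140,400,250),6.5)
crop('t0','t0s',(190,205,250,255),10)
crop('s0','s0b',(275,160,405,300),4)
crop('s0','s0s',(225,130,325,190),7)
E
```

```text
(no output)
```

View pics/t0b.png

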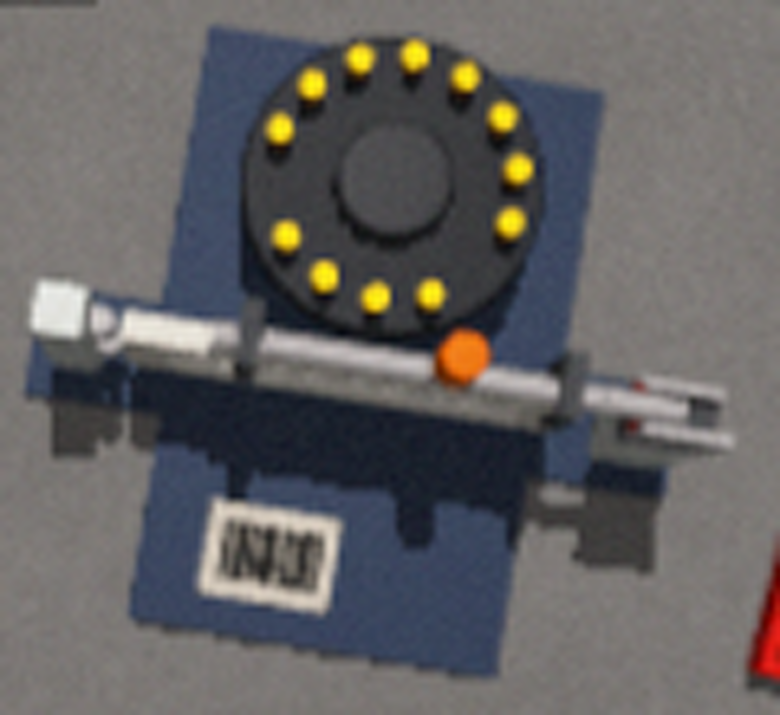

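View pics/t0s.png

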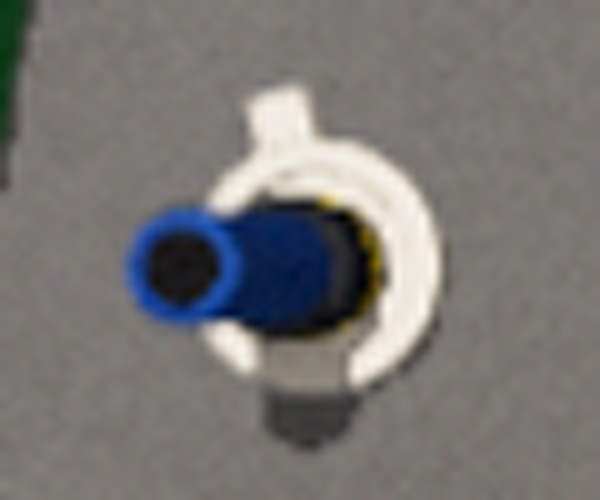

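View pics/s0b.png

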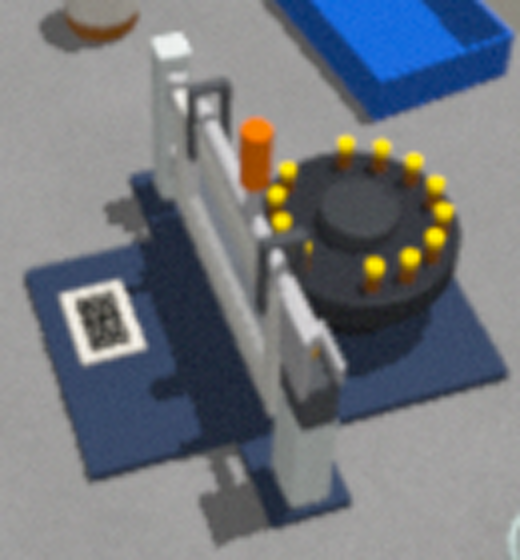

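View pics/s0s.png

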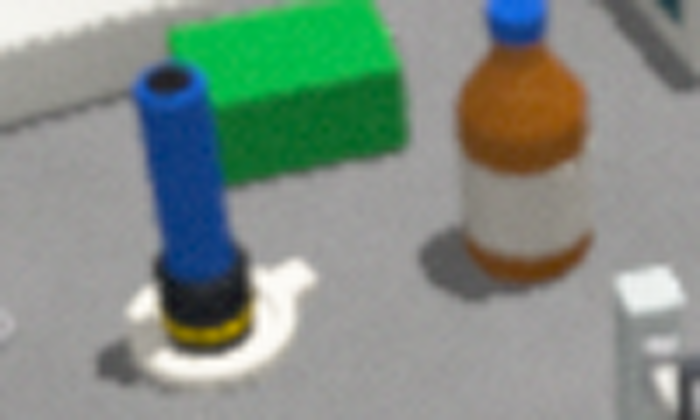

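```bash
python3 - <<'E'
from h import *
np.set_printoptions(precision=4,suppress=True)
def c(x0,y0,s,p): p=np.array(p,float); return (p+.5)/s-.5+[x0,y0]
T=lambda p:c(280,140,6.5,p); TS=lambda p:c(190,205,10,p); S=lambda p:c(275,160,4,p); SS=lambda p:c(225,130,7,p)
print('scan top',atz('top',TS([[184,265]]),.168),atz('side',SS([[172,80]]),.168),tri([('top',TS([184,265])),('side',SS([172,80]))]))
print('dock top', atz('top',TS([[320,268]]),.014))
b=atz('top',T([[211,496],[343,517],[328,612],[197,592]]),.012);print('bar',b,b.mean(0))
b2=atz('side',S([[58,292],[125,280],[147,346],[83,364]]),.012);print('bar side',b2,b2.mean(0))
print('knobtop',atz('top',T([[466,352]]),.259),atz('side',S([[257,127]]),.259),tri([('top',T([466,352])),('side',S([257,127]))]))
print('hinge post',atz('top',T([[60,308]]),.172),atz('side',S([[171,48]]),.172))
ap=atz('top',T([[133,618],[495,676]]),.010);print('apron',ap)
ap2=atz('side',S([[25,272],[92,478]]),.010);print('apron side',ap2)
for a in(ap,ap2,):
    d=a[0]-a[1];print(np.linalg.norm(d),'yaw',np.arctan2(-d[0],d[1]))
    yw=np.arctan2(-d[0],d[1]); print('origin',a.mean(0)[:2]+.14*np.array([np.cos(yw),np.sin(yw)]))
k=atz('top',T([[725,394]]),.202);print('keeper end',k)
E
```

```text
scan top [[0.4506 0.343  0.168 ]] [[0.4502 0.3401 0.168 ]] [0.4508 0.3437 0.1654]
dock top [[0.45   0.3408 0.014 ]]
bar [[ 0.5102  0.0294  0.012 ]
 [ 0.5004 -0.0415  0.012 ]
 [ 0.4495 -0.0343  0.012 ]
 [ 0.4588  0.0357  0.012 ]] [ 0.4797 -0.0027  0.012 ]
bar side [[ 0.4582  0.0358  0.012 ]
 [ 0.5108  0.0235  0.012 ]
 [ 0.4989 -0.0431  0.012 ]
 [ 0.4482 -0.0369  0.012 ]] [ 0.479  -0.0052  0.012 ]
knobtop [[ 0.5642 -0.0828  0.259 ]] [[ 0.562 -0.086  0.259]] [ 0.5642 -0.083   0.2554]
hinge post [[0.5902 0.1006 0.172 ]] [[0.5873 0.0946 0.172 ]]
apron [[ 0.4443  0.0696  0.01  ]
 [ 0.4171 -0.1243  0.01  ]]
apron side [[ 0.4429  0.0679  0.01  ]
 [ 0.4149 -0.1295  0.01  ]]
0.19579224346491825 yaw -0.13934436667276853
origin [ 0.5694 -0.0468]
0.19944284536494902 yaw -0.14086311722941272
origin [ 0.5675 -0.0505]
keeper end [[ 0.5535 -0.208   0.202 ]]
```

```bash
cat >> h.py <<'E'
from scipy.spatial.transform import Rotation as Ro
BY=-0.14; BO=np.array([.5688,-.0485])
def bay(x,y): c,s=np.cos(BY),np.sin(BY); return BO+np.array([c*x-s*y,s*x+c*y])
def go(pos,yawx=np.pi/2+BY):
    "tool down with jaw axis at heading yawx: required turn + shift (cm) in tool axes from the measured pose"
    s=read_state(); R=Ro.from_rotvec(s["eef_rot"]); p=np.array(s["eef_pos"])
    x=np.array([np.cos(yawx),np.sin(yawx),0]);z=np.array([0,0,-1.]);G=Ro.from_matrix(np.c_[x,np.cross(z,x),z])
    t=(R.inv()*G).as_rotvec(); d=R.inv().apply(np.array(pos)-p)*100
    print('turn',t.round(3),'shift cm',d.round(2),'| pos',p.round(4),'F',np.array(s['wrist_force']).round(1),'w',round(s['width'],4),'t',round(s['time'],2))
E
python3 - <<'E'
from h import *
go([.4507,.342,.26])
E
```

```text
turn [-0.     0.001 -0.308] shift cm [-17.14  25.82  -1.68] | pos [0.2922 0.6083 0.243 ] F [-0.2 -0.  -0.3] w 0.0926 t 0.1
```

Call:
arm_command:
  targets:
    - [0,0,-0.03,-1.7,2.6,-0.2,-1]
    - [0,0,-0.06,-3.4,5.2,-0.4,-1]
    - [0,0,-0.09,-5.1,7.8,-0.6,-1]
    - [0,0,-0.12,-6.8,10.3,-0.8,-1]
    - [0,0,-0.16,-8.5,12.9,-1.0,-1]
    - [0,0,-0.19,-10.2,15.5,-1.2,-1]
    - [0,0,-0.22,-12,18.1,-1.4,-1]
    - [0,0,-0.25,-13.7,20.7,-1.5,-1]
    - [0,0,-0.28,-15.4,23.3,-1.6,-1]
    - [0,0,-0.308,-16.5,24.9,-1.7,-1]
    - [0,0,-0.308,-17.14,25.82,-1.7,-1]
    - [0,0,-0.308,-17.14,25.82,-1.7,-1]
    - [0,0,-0.308,-17.14,25.82,-1.7,-1]

```text
time: 1.4
eef_pos: [0.4505, 0.3426, 0.2605]
eef_rot: [-2.372, -2.06, 0.0]
wrist_force: [0.0, 0.8, -0.3]
width: 0.093
```

```bash
python3 - <<'E'
from h import *
snap('side','s1',(200,70,360,190),5);snap('top','t1',s=1.25)
go([.4507,.342,.139])
E
```

```text
turn [-0.     0.     0.001] shift cm [-0.08  0.05 12.15] | pos [0.4504 0.3429 0.2605] F [0.9 0.5 0.9] w 0.0929 t 1.5
```

View pics/s1.png

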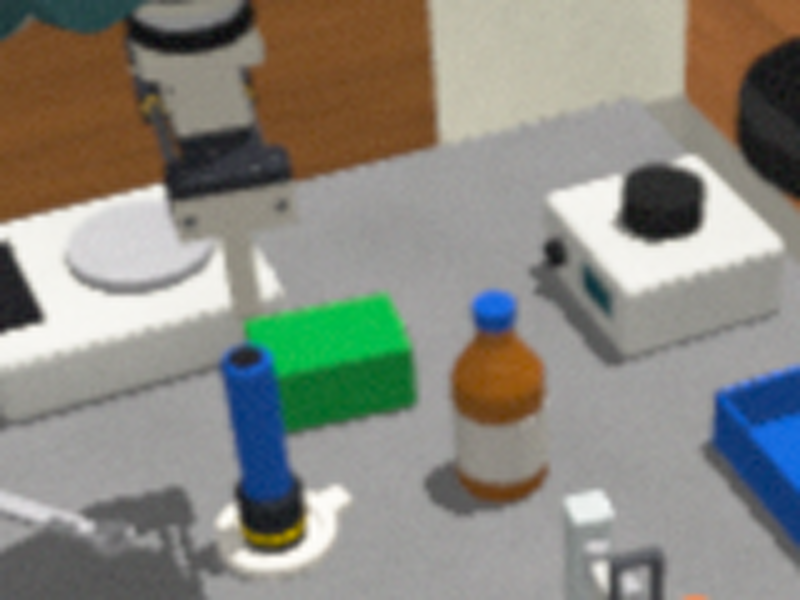

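View pics/t1.png

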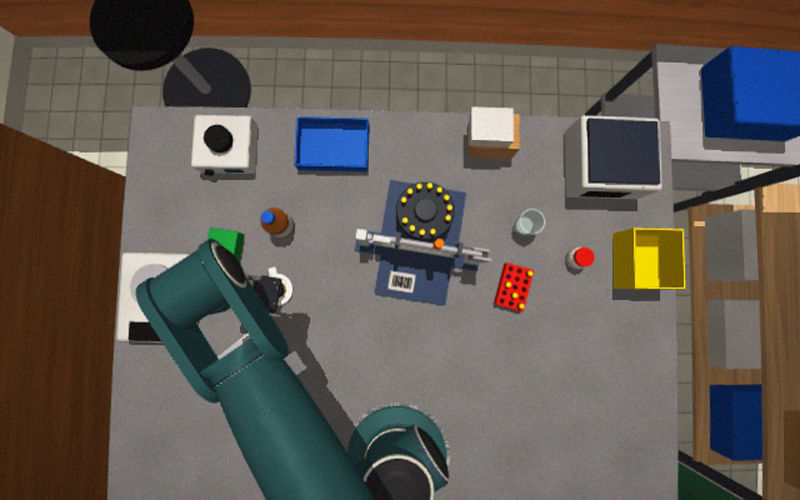

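The gripper hangs straight above the scanner, with its finger tip at side crop (247,320) over the handle top at (247,357). I'll descend and close now.

Call:
arm_command:
  targets:
    - [0,0,0,-0.05,0.05,1.5,-1]
    - [0,0,0,-0.08,0.05,3.5,-1]
    - [0,0,0,-0.08,0.05,5.5,-1]
    - [0,0,0,-0.08,0.05,7.5,-1]
    - [0,0,0,-0.08,0.05,9.5,-1]
    - [0,0,0,-0.08,0.05,11,-1]
    - [0,0,0,-0.08,0.05,12.1,-1]
    - [0,0,0,-0.08,0.05,12.1,-1]
    - [0,0,0,-0.08,0.05,12.1,0]
    - [0,0,0,-0.08,0.05,12.1,0.3]
    - [0,0,0,-0.08,0.05,12.1,1]
    - [0,0,0,-0.08,0.05,12.1,1]
    - [0,0,0,-0.08,0.05,12.1,1]
    - [0,0,0,-0.08,0.05,12.1,1]
    - [0,0,0,-0.08,0.05,12.1,1]
    - [0,0,0,-0.08,0.05,12.1,1]
  squeeze: 30

```text
time: 3.1
eef_pos: [0.4512, 0.3413, 0.1396]
eef_rot: [-2.371, -2.061, -0.0]
wrist_force: [-0.6, 0.9, -1.7]
width: 0.0359
```

```bash
python3 - <<'E'
from h import *
go([.4507,.342,.139])
snap('side','s2',(225,70,325,190),5)
E
```

```text
turn [-0. -0.  0.] shift cm [ 0.06 -0.06  0.06] | pos [0.4512 0.3413 0.1396] F [-0.6  0.9 -1.7] w 0.0359 t 3.1
```

View pics/s2.png

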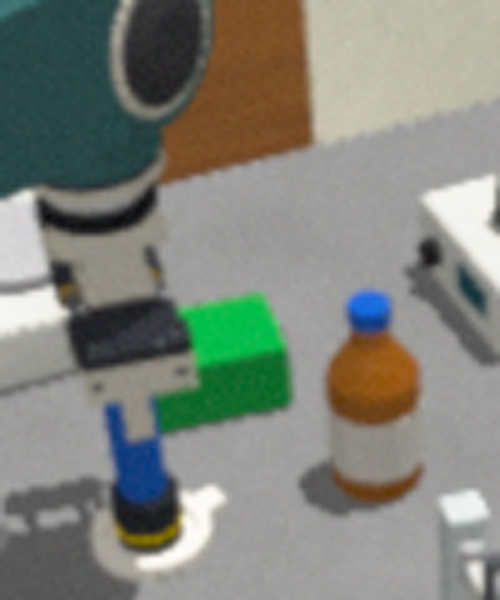

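The handle is held (width 35.9 mm) and the scanner still stands at side crop (148,530). Next I lift it.

Call:
arm_command:
  targets:
    - [0,0,0,0,0,-0.5,1]
    - [0,0,0,0,0,-1.5,1]
    - [0,0,0,0,0,-3,1]
    - [0,0,0,0,0,-4.5,1]
    - [0,0,0,0,0,-6,1]
    - [0,0,0,0,0,-7,1]
    - [0,0,0,0,0,-7.4,1]
    - [0,0,0,0,0,-7.4,1]

```text
time: 3.95
eef_pos: [0.4513, 0.3414, 0.2142]
eef_rot: [2.371, 2.061, 0.001]
wrist_force: [0.3, 0.4, -3.4]
width: 0.0353
```

```bash
python3 - <<'E'
from h import *
snap('side','s3',(225,50,325,190),4.2)
go([.4793,-.004,.2136])
E
```

```text
turn [-0.  0.  0.] shift cm [-3.38e+01  7.60e+00 -1.00e-02] | pos [0.4511 0.3413 0.2134] F [-0.4 -0.5 -2.8] w 0.0359 t 4.0
```

View pics/s3.png

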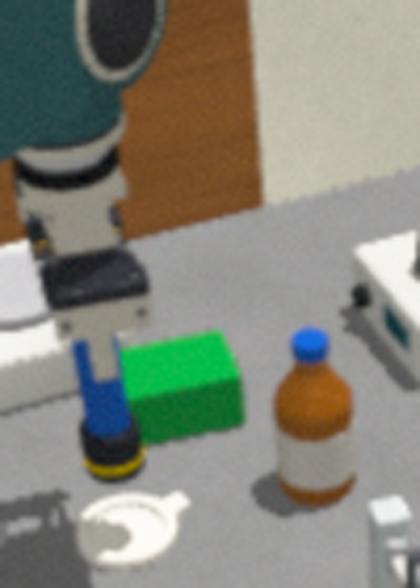

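The scanner is lifted out upright, with its nose at crop (112,465) and the empty dock below it at (130,530).

Call:
arm_command:
  targets:
    - [0,0,0,-0.9,0.2,0,1]
    - [0,0,0,-2.7,0.6,0,1]
    - [0,0,0,-5,1.1,0,1]
    - [0,0,0,-7.5,1.7,0,1]
    - [0,0,0,-10,2.2,0,1]
    - [0,0,0,-12.5,2.8,0,1]
    - [0,0,0,-15,3.4,0,1]
    - [0,0,0,-17.5,3.9,0,1]
    - [0,0,0,-20,4.5,0,1]
    - [0,0,0,-22.5,5.1,0,1]
    - [0,0,0,-25,5.6,0,1]
    - [0,0,0,-27.5,6.2,0,1]
    - [0,0,0,-30,6.7,0,1]
    - [0,0,0,-32,7.2,0,1]
    - [0,0,0,-33.3,7.5,0,1]
    - [0,0,0,-33.8,7.6,0,1]
    - [0,0,0,-33.8,7.6,0,1]
    - [0,0,0,-33.8,7.6,0,1]
    - [0,0,0,-33.8,7.6,0,1]

```text
time: 5.9
eef_pos: [0.4793, -0.0034, 0.2136]
eef_rot: [-2.37, -2.062, -0.0]
wrist_force: [-0.4, -0.7, -2.8]
width: 0.0359
```

```bash
python3 - <<'E'
from h import *
snap('side','s4',(240,100,390,240),4.2);snap('top','t4',(230,120,410,260),4.2)
go([.4793,-.004,.2136])
print(px('side',[[.4793,-.004,.082],[.4793,-.004,.012]]), px('top',[[.4793,-.004,.082]]))
E
```

```text
turn [-0.    -0.     0.001] shift cm [-0.06  0.01  0.  ] | pos [ 0.4793 -0.0034  0.2136] F [-0.9 -0.3 -3.1] w 0.0359 t 6.0
[[299.4022159  224.74462863]
 [300.34235876 239.25976963]] [[321.79184949 224.55431437]]
```

View pics/s4.png

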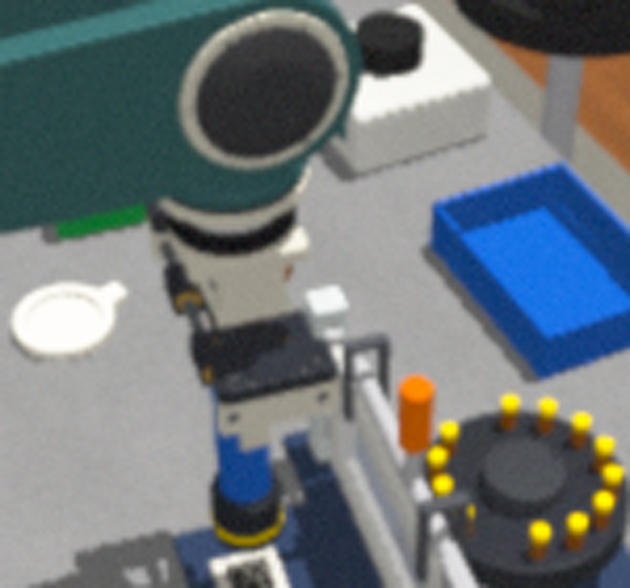

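View pics/t4.png

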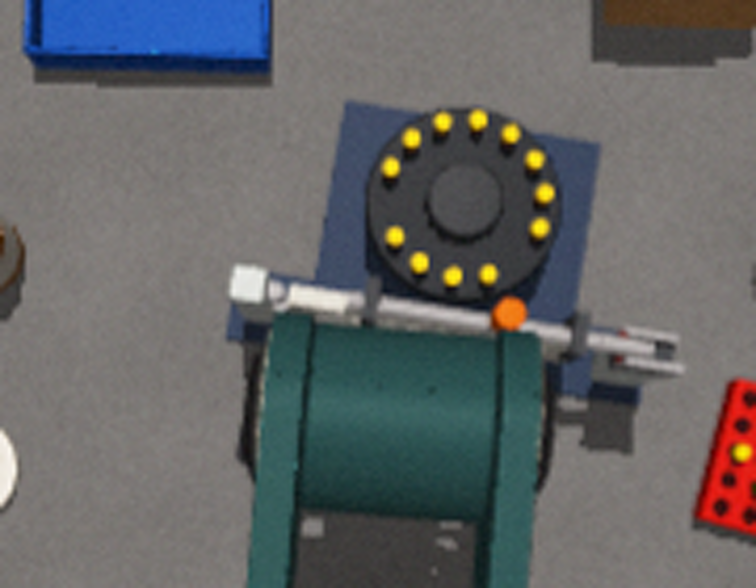

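```bash
python3 - <<'E'
from h import *
crop('s4','s4z',(280,195,330,245),12)
a=np.linspace(0,2*np.pi,40)
for z in (.082,):
  r=px('side',[[.4793+.025*np.cos(t),-.0034+.025*np.sin(t),z] for t in a]); print(r.min(0),r.max(0), ((r.min(0)-[280,195])*12).round(),((r.max(0)-[280,195])*12).round())
E
```

```text
[290.92549402 218.26285023] [307.69756611 231.13943571] [131. 279.] [332. 434.]
```

View pics/s4z.png

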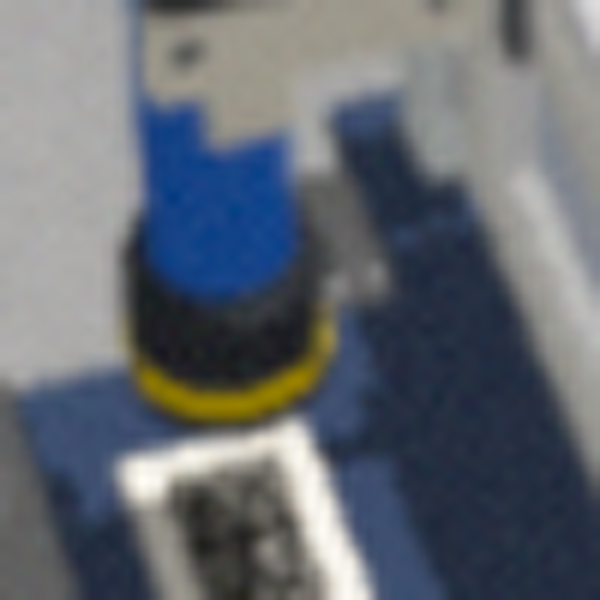

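The nose rim spans (127–335, bottom about 430) in the crop, against (131–332, 434) predicted for 70 mm above the card's centre. It sits where intended, so I hold still.

Call:
arm_command:
  targets:
    - [0,0,0,0,0,0,1]
    - [0,0,0,0,0,0,1]
    - [0,0,0,0,0,0,1]
    - [0,0,0,0,0,0,1]
    - [0,0,0,0,0,0,1]
    - [0,0,0,0,0,0,1]
    - [0,0,0,0,0,0,1]
    - [0,0,0,0,0,0,1]
    - [0,0,0,0,0,0,1]
    - [0,0,0,0,0,0,1]
    - [0,0,0,0,0,0,1]
    - [0,0,0,0,0,0,1]
    - [0,0,0,0,0,0,1]
    - [0,0,0,0,0,0,1]
    - [0,0,0,0,0,0,1]
    - [0,0,0,0,0,0,1]

```text
time: 7.6
eef_pos: [0.4793, -0.004, 0.2136]
eef_rot: [-2.371, -2.061, 0.0]
wrist_force: [-0.3, -0.4, -2.0]
width: 0.0361
```

Call:
arm_command:
  targets:
    - [0,0,0,0.9,-0.2,0,1]
    - [0,0,0,2.7,-0.6,0,1]
    - [0,0,0,5,-1.1,0,1]
    - [0,0,0,7.5,-1.7,0,1]
    - [0,0,0,10,-2.2,0,1]
    - [0,0,0,12.5,-2.8,0,1]
    - [0,0,0,15,-3.4,0,1]
    - [0,0,0,17.5,-3.9,0,1]
    - [0,0,0,20,-4.5,0,1]
    - [0,0,0,22.5,-5.1,0,1]
    - [0,0,0,25,-5.6,0,1]
    - [0,0,0,27.5,-6.2,0,1]
    - [0,0,0,30,-6.7,0,1]
    - [0,0,0,32,-7.2,0,1]
    - [0,0,0,33.3,-7.5,0,1]
    - [0,0,0,33.8,-7.6,0,1]
    - [0,0,0,33.8,-7.6,0,1]
    - [0,0,0,33.8,-7.6,0,1]
    - [0,0,0,33.8,-7.6,0,1]

```text
time: 9.5
eef_pos: [0.4513, 0.3406, 0.2138]
eef_rot: [2.372, 2.06, 0.0]
wrist_force: [0.1, 0.7, -2.7]
width: 0.0354
```

```bash
python3 - <<'E'
from h import *
snap('side','s5',(225,50,325,190),4.2)
go([.4510,.3413,.140])
E
```

```text
turn [ 0.    -0.    -0.001] shift cm [ 0.06 -0.05  7.38] | pos [0.4514 0.3407 0.2138] F [-0.  -0.8 -2.5] w 0.0359 t 9.55
```

View pics/s5.png

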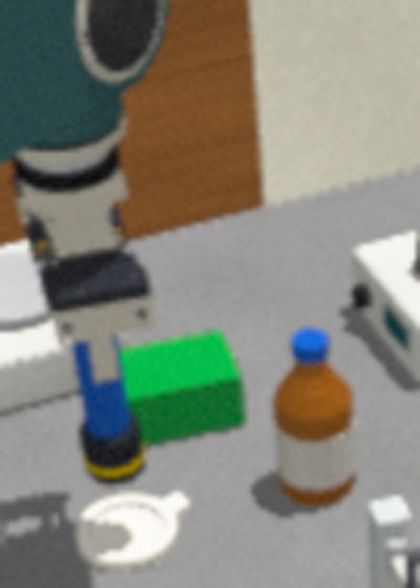

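The picture matches the one taken after lifting, with the nose at (112,465). I'll lower it now.

Call:
arm_command:
  targets:
    - [0,0,0,0,0,1,1]
    - [0,0,0,0,0,2.5,1]
    - [0,0,0,0,0,4,1]
    - [0,0,0,0,0,5.3,1]
    - [0,0,0,0,0,6.2,1]
    - [0,0,0,0,0,6.8,1]
    - [0,0,0,0,0,7.1,1]
    - [0,0,0,0,0,7.3,1]
    - [0,0,0,0,0,7.4,1]
    - [0,0,0,0,0,7.4,1]

```text
time: 10.55
eef_pos: [0.4513, 0.3414, 0.1399]
eef_rot: [2.371, 2.061, 0.001]
wrist_force: [0.5, -0.7, -2.0]
width: 0.0359
```

```bash
python3 - <<'E'
from h import *
snap('side','s6',(225,70,325,190),5)
go([.4510,.3413,.140])
E
```

```text
turn [ 0. -0.  0.] shift cm [-0.01 -0.03 -0.  ] | pos [0.4513 0.3414 0.14  ] F [ 0.1  0.  -3.2] w 0.0356 t 10.6
```

View pics/s6.png

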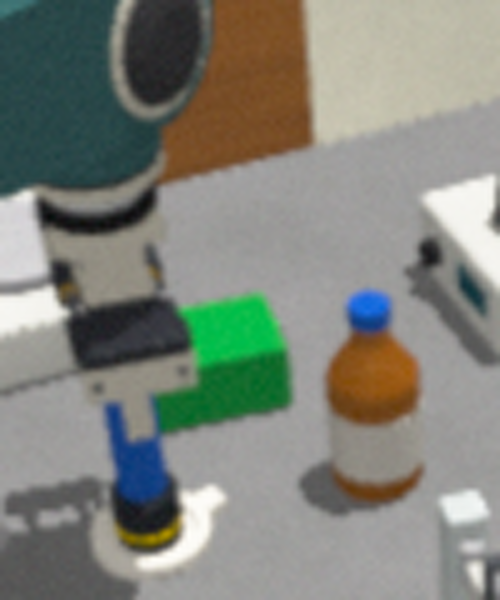

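The scanner is back in the dish with its nose at (148,530), the same as before. It still hangs by a fraction of a millimetre, so I go 0.5 mm lower, open and rise.

Call:
arm_command:
  targets:
    - [0,0,0,0,0,0.05,1]
    - [0,0,0,0,0,0.05,1]
    - [0,0,0,0,0,0.05,0.2]
    - [0,0,0,0,0,0.05,0]
    - [0,0,0,0,0,0.05,-0.5]
    - [0,0,0,0,0,0.05,-1]
    - [0,0,0,0,0,0.05,-1]
    - [0,0,0,0,0,0.05,-1]
    - [0,0,0,0,0,0.05,-1]
    - [0,0,0,0,0,-1,-1]
    - [0,0,0,0,0,-3,-1]
    - [0,0,0,0,0,-6,-1]
    - [0,0,0,0,0,-9,-1]
    - [0,0,0,0,0,-12,-1]
    - [0,0,0,0,0,-15,-1]
    - [0,0,0,0,0,-17.5,-1]
    - [0,0,0,0,0,-18,-1]
    - [0,0,0,0,0,-18,-1]

```text
time: 12.4
eef_pos: [0.4513, 0.3413, 0.3205]
eef_rot: [2.371, 2.061, 0.002]
wrist_force: [0.3, 0.3, -0.8]
width: 0.0931
```

```bash
python3 - <<'E'
from h import *
snap('side','s7',(225,70,325,190),5)
print(bay(0,-.037)); go([*bay(0,-.037),.32])
E
```

```text
[ 0.5636369  -0.08513799]
turn [-0.  0.  0.] shift cm [-40.65  17.08  -0.08] | pos [0.4511 0.3412 0.3192] F [ 0.6  0.3 -1.4] w 0.0929 t 12.45
```

View pics/s7.png

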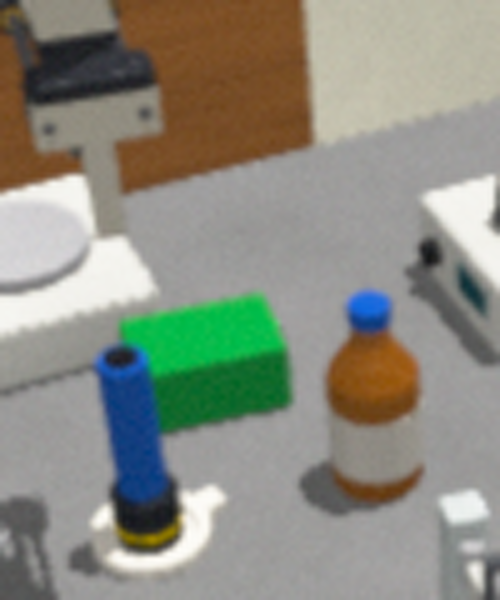

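The scanner stands upright in its dock, released: handle top (122,357), nose (148,530). Now to the knob.

Call:
arm_command:
  targets:
    - [0,0,0,-1,0.4,0,-1]
    - [0,0,0,-3,1.3,0,-1]
    - [0,0,0,-6,2.5,0,-1]
    - [0,0,0,-9.5,4,0,-1]
    - [0,0,0,-13,5.5,0,-1]
    - [0,0,0,-16.5,6.9,0,-1]
    - [0,0,0,-20,8.4,0,-1]
    - [0,0,0,-23.5,9.9,0,-1]
    - [0,0,0,-27,11.3,0,-1]
    - [0,0,0,-30.5,12.8,0,-1]
    - [0,0,0,-34,14.3,0,-1]
    - [0,0,0,-37,15.5,0,-1]
    - [0,0,0,-39.5,16.6,0,-1]
    - [0,0,0,-40.6,17.1,0,-1]
    - [0,0,0,-40.6,17.1,0,-1]
    - [0,0,0,-40.6,17.1,0,-1]
    - [0,0,0,-40.6,17.1,0,-1]

```text
time: 14.15
eef_pos: [0.5637, -0.0836, 0.3196]
eef_rot: [-2.37, -2.062, -0.0]
wrist_force: [0.6, -0.1, -0.1]
width: 0.0928
```

```bash
python3 - <<'E'
from h import *
snap('side','s8',(265,60,415,240),3.3)
go([.5635,-.0845,.244])
E
```

```text
turn [ 0.    -0.     0.001] shift cm [-0.1  -0.01  7.58] | pos [ 0.5638 -0.0835  0.3198] F [1.1 0.2 0.2] w 0.0931 t 14.2
```

View pics/s8.png

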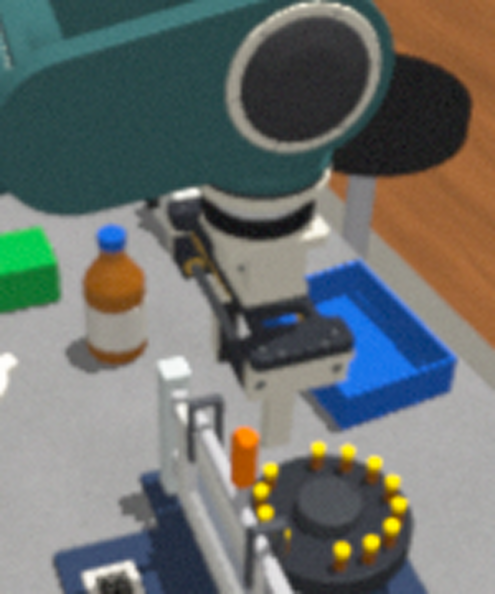

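The near finger hangs at crop (275,430), between the camera and the knob at (245,460), at the expected offset. Descend and grip.

Call:
arm_command:
  targets:
    - [0,0,0,0,0,1,-1]
    - [0,0,0,-0.05,0,2.5,-1]
    - [0,0,0,-0.1,0,4,-1]
    - [0,0,0,-0.1,0,5.5,-1]
    - [0,0,0,-0.1,0,6.7,-1]
    - [0,0,0,-0.1,0,7.4,-1]
    - [0,0,0,-0.1,0,7.6,-1]
    - [0,0,0,-0.1,0,7.6,-1]

```text
time: 15.0
eef_pos: [0.5639, -0.0856, 0.2437]
eef_rot: [2.371, 2.061, 0.0]
wrist_force: [0.0, 0.1, 0.3]
width: 0.0927
```

```bash
python3 - <<'E'
from h import *
snap('side','s9',(310,120,390,200),7);snap('top','t9',(300,150,400,230),7)
go([.5635,-.0845,.244])
E
```

```text
turn [0.001 0.    0.   ] shift cm [ 0.11 -0.06  0.03] | pos [ 0.564  -0.0856  0.2443] F [0.  0.2 0.4] w 0.0929 t 15.1
```

View pics/s9.png

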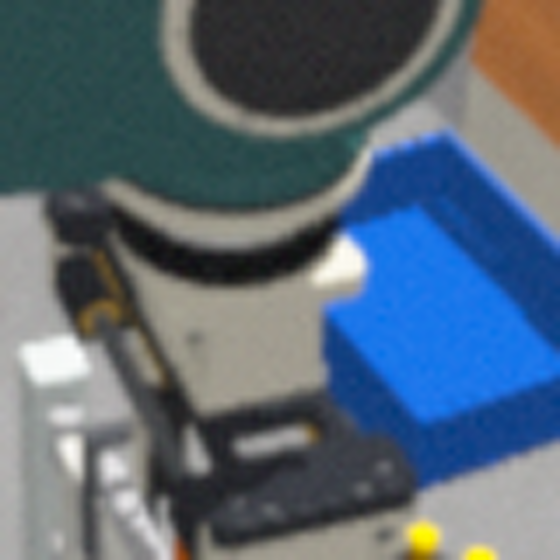

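The gripper body now hides the knob, with only a trace of orange at (182,550). I close and check the width.

Call:
arm_command:
  targets:
    - [0,0,0,0,0,0,0]
    - [0,0,0,0,0,0,0.3]
    - [0,0,0,0,0,0,0.5]
    - [0,0,0,0,0,0,1]
    - [0,0,0,0,0,0,1]
    - [0,0,0,0,0,0,1]
    - [0,0,0,0,0,0,1]
    - [0,0,0,0,0,0,1]
    - [0,0,0,0,0,0,1]
    - [0,0,0,0,0,0,1]
  squeeze: 40

```text
time: 16.1
eef_pos: [0.5638, -0.0855, 0.2436]
eef_rot: [-2.371, -2.061, -0.0]
wrist_force: [-0.3, 1.3, -0.2]
width: 0.0213
```

```bash
python3 - <<'E'
from h import *
go([.5635,-.0845,.244])
print(read_state()['wrist_torque'])
snap('side','s10',(300,150,380,240),6.5)
E
```

```text
turn [ 0. -0.  0.] shift cm [ 0.09 -0.05 -0.04] | pos [ 0.5638 -0.0855  0.2436] F [-0.3  1.3 -0.2] w 0.0213 t 16.1
[ 0.17403852 -0.04030586 -0.00099499]
```

View pics/s10.png

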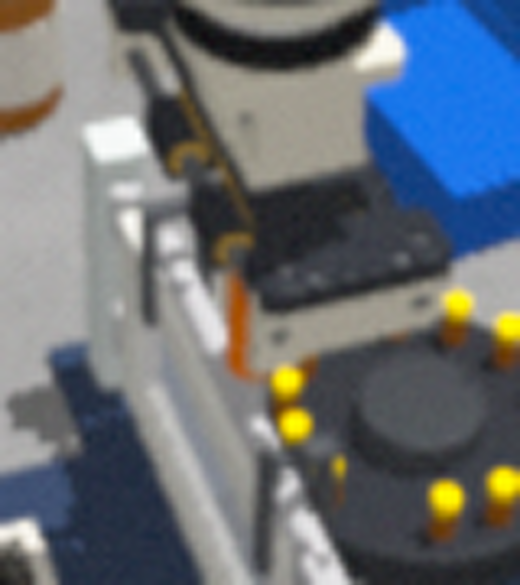

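The knob is held (width 21.3 mm, orange visible at (240,325) between the fingers). I lift 15 mm next.

Call:
arm_command:
  targets:
    - [0,0,0,0,0,-0.3,1]
    - [0,0,0,0,0,-0.7,1]
    - [0,0,0,0,0,-1.1,1]
    - [0,0,0,0,0,-1.4,1]
    - [0,0,0,0,0,-1.5,1]
    - [0,0,0,0,0,-1.5,1]
    - [0,0,0,0,0,-1.5,1]

```text
time: 16.85
eef_pos: [0.5638, -0.0856, 0.2586]
eef_rot: [-2.371, -2.061, 0.0]
wrist_force: [0.7, 1.0, -2.4]
width: 0.0215
```

```bash
python3 - <<'E'
from h import *
go([.5635,-.0845,.244]); snap('side','s11',(300,150,380,240),6.5)
E
```

```text
turn [-0. -0.  0.] shift cm [ 0.1  -0.04  1.46] | pos [ 0.5638 -0.0856  0.2586] F [ 0.7  1.  -2.4] w 0.0215 t 16.85
```

View pics/s11.png

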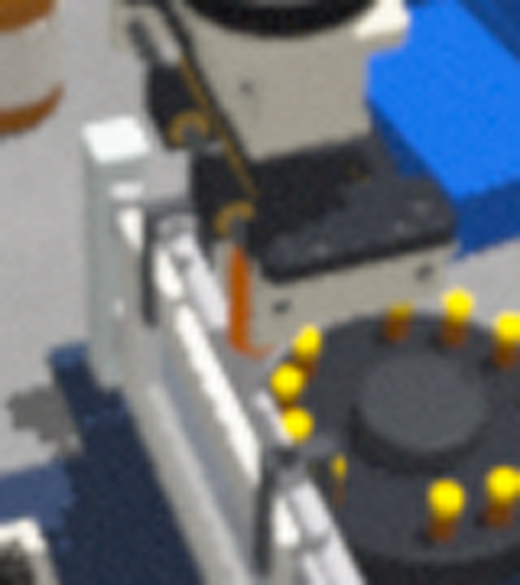

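The bolt has come up with the knob: the knob's foot moved from y≈375 to 352, the bar rose in its slots, and the load is 2.4 N. Now I draw it 32 mm along tool +x.

Call:
arm_command:
  targets:
    - [0,0,0,0.2,0,0,1]
    - [0,0,0,0.5,0,0,1]
    - [0,0,0,0.9,0,0,1]
    - [0,0,0,1.3,0,0,1]
    - [0,0,0,1.7,0,0,1]
    - [0,0,0,2.1,0,0,1]
    - [0,0,0,2.5,0,0,1]
    - [0,0,0,2.9,0,0,1]
    - [0,0,0,3.1,0,0,1]
    - [0,0,0,3.2,0,0,1]
    - [0,0,0,3.2,0,0,1]
    - [0,0,0,3.2,0,0,1]

```text
time: 18.1
eef_pos: [0.5683, -0.0538, 0.2587]
eef_rot: [-2.371, -2.061, -0.0]
wrist_force: [1.6, 1.1, -3.3]
width: 0.0213
```

```bash
python3 - <<'E'
from h import *
go([.5635,-.0845,.244]); snap('side','s12',(300,150,390,260),5.4); snap('top','t12',(300,150,400,230),7)
E
```

```text
turn [ 0. -0.  0.] shift cm [-3.11 -0.05  1.47] | pos [ 0.5683 -0.0538  0.2587] F [ 1.6  1.1 -3.3] w 0.0213 t 18.1
```

View pics/s12.png

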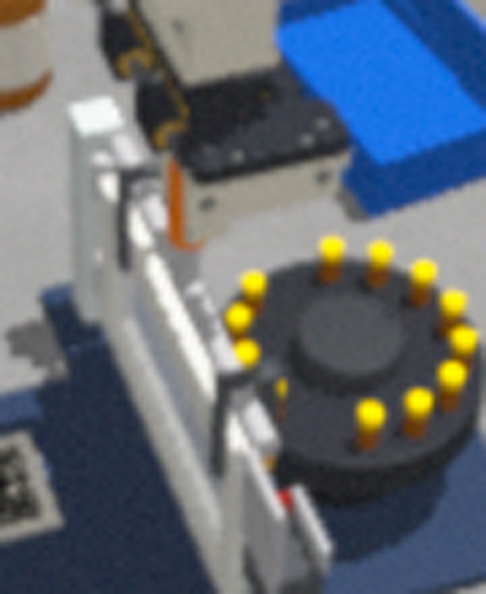

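View pics/t12.png

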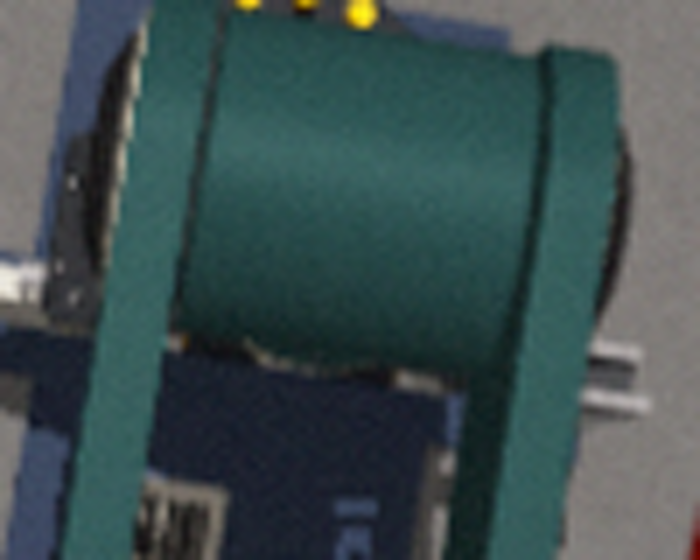

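The bolt is drawn to about 40 mm. In the side crop its tip at (268,450) stands clear of the red lip at (285,495). Now I swing the gate about the hinge, 135 mm from the knob.

Call:
arm_command:
  targets:
    - [0,0,0.03,0.01,-0.4,0,1]
    - [0,0,0.07,0.03,-0.94,0,1]
    - [0,0,0.11,0.08,-1.48,0,1]
    - [0,0,0.15,0.15,-2.02,0,1]
    - [0,0,0.19,0.24,-2.55,0,1]
    - [0,0,0.23,0.36,-3.08,0,1]
    - [0,0,0.27,0.49,-3.6,0,1]
    - [0,0,0.31,0.64,-4.12,0,1]
    - [0,0,0.34,0.77,-4.5,0,1]
    - [0,0,0.35,0.81,-4.63,0,1]
    - [0,0,0.35,0.81,-4.63,0,1]
    - [0,0,0.35,0.81,-4.63,0,1]
    - [0,0,0.35,0.81,-4.63,0,1]
    - [0,0,0.35,0.81,-4.63,0,1]
  squeeze: 50

```text
time: 19.6
eef_pos: [0.5237, -0.0395, 0.2586]
eef_rot: [2.693, 1.617, 0.0]
wrist_force: [3.4, -3.4, -2.8]
width: 0.021
```

```bash
python3 - <<'E'
from h import *
go([.5635,-.0845,.244]); snap('side','s13',(280,140,390,260),5); snap('top','t13',(280,140,410,240),5.5)
p=np.array(read_state()['eef_pos'])[:2]; h=bay(0,.13); v=p-h; print('r',np.linalg.norm(v),'gate angle',np.arctan2(-v[0],-v[1])+BY, np.degrees(np.arctan2(-v[0],-v[1])-0), )
E
```

```text
turn [ 0.    0.   -0.35] shift cm [-2.1   5.63  1.46] | pos [ 0.5237 -0.0395  0.2586] F [ 3.4 -3.4 -2.8] w 0.021 t 19.6
r 0.13541436726562422 gate angle 0.3462978684606164 27.86281544900139
```

View pics/s13.png

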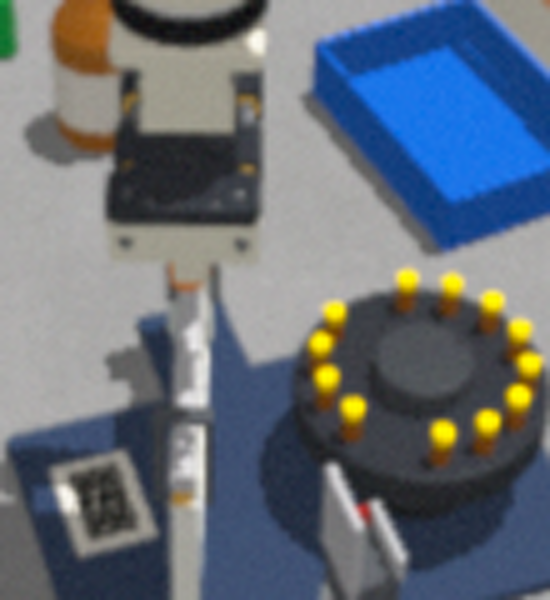

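View pics/t13.png

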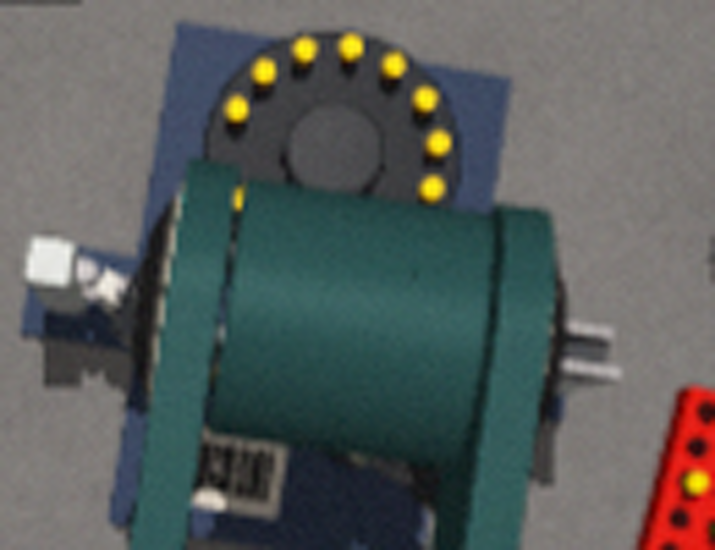

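The gate now stands open in the side crop, its free-end guide at (187,440) and the tooth at (182,497), well off the keeper at (360,520). I hold for a second, then check the angle against the picture.

Call:
arm_command:
  targets:
    - [0,0,0,0,0,0,1]
    - [0,0,0,0,0,0,1]
    - [0,0,0,0,0,0,1]
    - [0,0,0,0,0,0,1]
    - [0,0,0,0,0,0,1]
    - [0,0,0,0,0,0,1]
    - [0,0,0,0,0,0,1]
    - [0,0,0,0,0,0,1]
    - [0,0,0,0,0,0,1]
    - [0,0,0,0,0,0,1]

```text
time: 20.7
eef_pos: [0.5235, -0.0394, 0.2586]
eef_rot: [-2.694, -1.617, 0.0]
wrist_force: [3.4, -3.8, -3.8]
width: 0.0215
```

```bash
python3 - <<'E'
from h import *
go([.5635,-.0845,.244]); snap('side','s14',s=1.25)
p=np.array(read_state()['eef_pos'])[:2]; h=bay(0,.13); v=p-h; print('angle',np.degrees(np.arctan2(-v[0],-v[1])+BY))
for a in (15,20,25):
    t=BY-np.radians(a); g=lambda x,y,z:[*(h+np.array([np.cos(t)*x-np.sin(t)*y,np.sin(t)*x+np.cos(t)*y])),z]
    print(a,((px('side',[g(0,-.222,.21),g(-.007,-.235,.15),g(0,-.248,.17)])-[280,140])*5).round())
im=cv2.imread('pics/raw_s14.png');d=cv2.absdiff(im,cv2.imread('pics/raw_s13.png'));print('moved px',int((d.max(2)>40).sum()))
E
```

```text
turn [-0.   -0.   -0.35] shift cm [-2.1   5.65  1.46] | pos [ 0.5235 -0.0394  0.2586] F [ 3.4 -3.8 -3.8] w 0.0215 t 20.7
angle 19.905472432123748
15 [[219. 410.]
 [207. 504.]
 [222. 499.]]
20 [[181. 411.]
 [168. 503.]
 [180. 500.]]
25 [[144. 408.]
 [130. 500.]
 [138. 497.]]
moved px 4
```

View pics/s14.png

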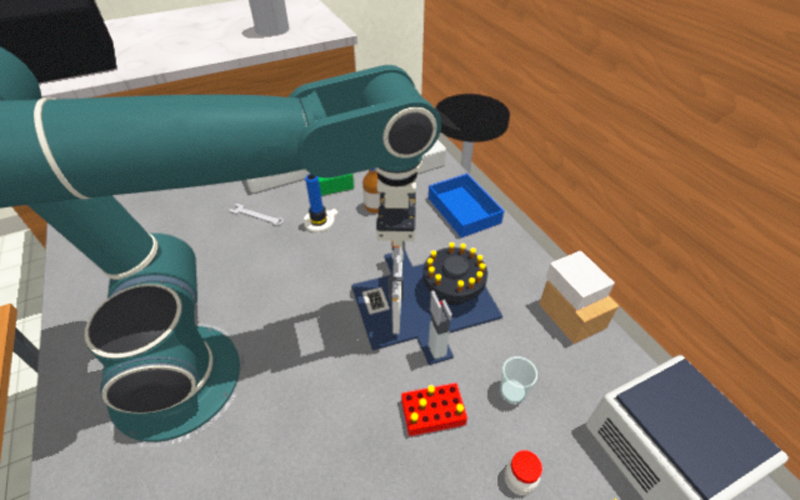

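The guide (187, ~411) and bolt tip (182, 497) fit a 19–20° opening, nothing has moved, and the scanner and bystanders stand as before. I'm handing in.

```bash
python3 -c "
from h import *
print(order.finish_job())"
```

```text
the job is handed in; nothing more can be done
None
```

The whole job was carried out in the order asked and handed in at about 21 s, with the gripper still holding the gate open by the bolt's knob.

- **Scan:** I held the scanner upright and still for about 2 s, about 70 mm above the centre of the barcode card, with the gate still bolted. I then stood it back in its dock and released it. The side pictures after release and at the end show it upright in the dock.
- **Bolt:** I lifted the bolt by its knob about 15 mm and drew it to about 40 mm. The picture shows its tip clear of the red lip and keeper.
- **Gate:** I swung the gate open and held it for a second. The arm's position gives 19.9 degrees, and the guide and bolt tip in the side picture fit 19 to 20 degrees. The wrist force of about 5 N sideways matches the spring, and the view did not change over that second.
- **Other things on the bench:** All those visible in the last side picture stand where they were. The arm partly hides the amber bottle and the green box there.

No check failed. The knob was hidden by the gripper body during the grasp, so I confirmed that grip from the finger width (21 mm) and the following picture.

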